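Add a second ring tree to the UV curing box

TASK

The UV curing box is running with one purple ring tree under its amber hood; add the second tree, from the steel tray, to the same cure. Flip the mains switch off before the hood comes up, stand the hood upright on the blue mat, stand the second tree on the turntable beside the first, set the hood squarely back on its seat, and only then flip the switch on again. Set things down rather than dropping them, do not disturb the tree already in the box, and leave everything else on the bench where it is.

Things in the scene. Friction and masses are not known exactly. Their poses are not given: they have to be found in the camera images.
- uvbox: white UV curing box, fixed, 262 x 180 mm, deck 50 mm high. Origin on the bench under the turntable's centre; x from its front (control panel, robot side) to its back, y to the left seen from the robot. Housing from x = -180 to +82 mm. On the panel: red mains rocker centred at (-150, -30) mm, fixed black timer knob at (-150, 56), radius 14, 14 mm high.
- turntable (a point): centre of the top of the round aluminium turntable, radius 65 mm, 58 mm above the bench; it is geared and does not turn by hand. Axes as the box's.
- mains (a joint): red mains rocker, rad: 0 = on (right, -y end, green dot, fully down), 0.42 = off (left, +y end fully down). A spring throws it to either stop once past 0.21; about 5 N straight down on the raised end, 18 mm from the middle, flips it. 50 mm long along the box's y, 28 wide, a vee: the lowered half lies level, 6 mm above the deck (2 above its bezel), the other slopes up 0.42 rad from the middle.
- off_end (a point): point on the top face of the rocker's left (off) half, 18 mm from its middle; moves with the rocker: 56 mm above the bench when down, 63 mm when up. Push down here to switch off.
- on_end (a point): point on the top face of the rocker's right (on) half, 18 mm from its middle; moves likewise. Push down here to switch on.
- hood_knob (a point): centre of the round black grip knob (24 mm diameter, 22 mm high) on top of the hood; 128 mm above the hood's lower rim, so 178 mm above the bench when seated. z up along the hood.
- hood: loose amber see-through hood, a round cover 164 mm in diameter (156 inside), 109 mm high plus knob, open below, 0.35 kg; origin at the centre of its lower rim. Seated, the rim rests flat on the deck around a round black ledge (radius 73 mm, 6 mm high, about the turntable's axis), with 5 mm play all round.
- mat_mid (a point): centre of the top of the blue bench mat, 190 x 190 mm, 3 mm thick, fixed.
- tree_new_mid (a point): mid-height point, on the stem, of the second purple tree, standing upright in the steel tray: 90 mm high, round foot of 48 mm diameter (45 mm below this point), bare stem of 12 mm diameter, ring patterns round it reaching 24 mm from the axis up to 45 mm above the foot; above that the stem is bare and can be gripped. About 0.05 kg.
- tree_new: the second tree; origin at the centre of its foot's underside.
- tree_in_mid (a point): the same point of the like tree already standing on the turntable.
- tray: fixed low steel tray, 170 x 150 mm, rim 14 mm high, floor 3 mm above the bench; origin under its centre.
- cutters: blue-handled side cutters lying in the tray beside the tree, 125 mm long, 12 mm high; leave alone.
- pliers: red-handled pliers lying at the left, 150 mm; leave alone.
- torch: brass and black soldering torch handpiece lying at the left; leave alone.
- mallet: wooden mallet lying at the right; leave alone.
- jar: closed jar at the back, 75 mm high; leave alone.
- bottle: bottle at the back, 170 mm high; leave alone.
- mandrel: upright steel ring mandrel on a wooden foot at the back, 202 mm high; leave alone.

How it is judged:
On the way, in this order (a step that is already met when the one before it is completed fails the run):
1. the mains switch is flipped off (value of joint mains above 0.38 rad), for 0.2 s.
2. the hood stands upright on the blue mat (horizontal distance between hood_knob and mat_mid below 0.05 m and z of hood_knob in the frame of mat_mid below 0.133 m and angle between hood_knob's own z axis and vertical below 0.1 rad), for 0.2 s.
3. the second tree stands upright on the turntable (horizontal distance between tree_new_mid and turntable below 0.043 m and z of tree_new_mid in the frame of turntable between 0.04 and 0.05 m and angle between tree_new_mid's own z axis and vertical below 0.1 rad), for 0.2 s.
4. the hood is back on its seat (horizontal distance between hood_knob and turntable below 0.009 m and z of hood_knob in the frame of turntable below 0.124 m and angle between hood_knob's own z axis and vertical below 0.04 rad), for 0.2 s.
At the end, for the whole second after the job is handed in: Both trees upright (0.1 rad) on the turntable, the new one's axis within 43 mm of its centre, the first within 12 mm of where it stood; the hood flat on its seat within 9 mm of centred, tilt under 0.04 rad; the rocker fully on (below 0.04 rad); all at rest (all of step 3 and all of step 4 and value of joint mains below 0.04 rad and angle between tree_in_mid's own z axis and vertical below 0.1 rad and horizontal distance between tree_in_mid and turntable below 0.053 m and linear speed of each of hood, tree_new below 0.02 m/s); the robot touches nothing.
It fails at once if the switch is on while the hood is off its seat (value of joint mains below 0.21 rad and (horizontal distance between hood_knob and turntable above 0.02 m or z of hood_knob in the frame of turntable above 0.132 m)).
It fails at once if the tree already in the box is disturbed (shifted over 12 mm or tipped) (distance of tree_in_mid from where it was at the start of the episode above 0.012 m or angle between tree_in_mid's own z axis and vertical above 0.25 rad).
It fails at once if the hood is dropped onto the box or the mat (faster than 0.7 m/s in the last 40 mm) ((linear speed of hood above 0.7 m/s and horizontal distance between hood_knob and turntable below 0.03 m and z of hood_knob in the frame of turntable below 0.16 m) or (linear speed of hood above 0.7 m/s and horizontal distance between hood_knob and mat_mid below 0.06 m and z of hood_knob in the frame of mat_mid below 0.168 m)).
It fails at once if the second tree is dropped onto the turntable (linear speed of tree_new above 0.7 m/s and horizontal distance between tree_new_mid and turntable below 0.05 m and z of tree_new_mid in the frame of turntable below 0.085 m).
It fails at once if something else on the bench is moved more than 30 mm (distance of any of cutters, pliers, torch, mallet, jar, bottle, mandrel from where it was at the start of the episode above 0.03 m).
It also fails if it takes over 72 s, if anything falls off the work surface, if the arm or the gripper's body presses on something with over 40 N, if the wrist force passes 120 N, or if a joint passes its speed limit or range.

ROBOT

A 6-joint arm with a two-finger parallel gripper is mounted at the origin on the work surface. World frame = base frame: x ahead of the robot, y to its left, z up, the work surface at z = 0. Lengths are in m, angles in rad, forces in N, time in s.
With the tool pointing down it reaches from about 0.3 to 0.75 m from the base axis. Payload 8.5 kg.
Tool frame: the origin (TCP) lies between the finger pads; the fingertips stand arm.tcp_to_tips ahead of it and the grasp point (between the pads) lies 11 mm behind it (arm.tcp_to_tips is the distance from the TCP to the fingertips, in m); z points along the fingers, y is the line along which they close (so a half turn about z gives the same grasp; the last joint's range is limited). The gripper opens to 85 mm and grips with 20 to 120 N. Pads are 22 mm wide; open, the fingers measure 114 mm over their backs; the gripper's body (76 mm by 85 mm) begins 54 mm behind the grasp point. The pads swing forward as they close: fully open they stand 13 mm farther back than shut.
Start: joints at [-1.373, 0.381, 1.297, -0, 1.464, -0.215], TCP at [0.221, -0.504, 0.239] pointing down, gripper open.
Joint ranges: [-3.11, 3.11], [-0.89, 2.33], [0.22, 2.48], [-1.42, 4.56], [0.17, 2.85], [-2.88, 2.88]. Speed limits (rad/s): [2.39, 2.39, 3.14, 3.14, 3.14, 3.14].

INTERFACE

Orientations are given as a unit quaternion [w, x, y, z].
In Python, from cell import arm gives the robot as it stands.
- The arm moves only by the tool drive_tool, never from a script. Its argument "rows" is a list of rows, each a list of 6 numbers: the shift along the world's x, y, z in mm, then the turn, a rotation vector about the world's x, y, z in units of 6 degrees (1.0 is 6 degrees). In form: [[x, y, z, rx, ry, rz], ...]. A call has 1 to 8 rows; each row is the pose to reach, as a shift and turn from the pose commanded when the call began; what a row does not reach only later rows make up. A row lasts 1/8 s, in which the tool goes at most 62.5 mm and 10.7 degrees, less where a joint would pass 70% of its speed; a pose out of reach is approached as far as the arm can. A call with a gripper value outside its range is refused whole. "hand" is the opening, from -1 (shut) to 1 (fully open), set as the call begins (left out, the last holds). The fingers move at their own pace and stop on an object; the grip force is fixed at half the most. Time passes only in rows, so rows that repeat a pose let the fingers close. It gives the time, the measured TCP pose, the force, the opening and the grip force at its end, in the units of the state.
- arm.get_state(): the state, without advancing time (a new reading comes with each control period).
- arm.capture(name): name is "side" or "top" or "wrist"; returns the picture (400x640x3 uint8, red, green, blue); there is no depth.
- arm.camera_params(name): a dict with "camera_matrix" (3x3 intrinsics, pixels), "eye" and "rotation" of the camera in the world. Camera axes: x right, y up, looking along -z (the intrinsics and any distortion apply to the point x, -y, -z); pixel columns grow to the right and rows downward; lengths in m; the calibration is good to about 2 mm. A picture is of the moment at which its call begins: read the wrist's pose just before it. camera_params takes no time and is no camera call; for the wrist camera it gives the pose at the moment of the call.
- arm.hand_in(): hands the job in; it is judged then, once.
The state is a dict: "time_s": time; "joint_positions": joint angles; "joint_velocities": joint speeds; "joint_efforts": joint torques, N m; "ee_pos": TCP position; "tcp_rot": TCP orientation; "ft_force": force on the tool from outside, world axes, zero at the start; "moment": the same for the moment, N m; "grip_width": finger opening in m; "grasp_force": force on a finger pad.
Only numpy, scipy, OpenCV 4.12 (cv2) and the standard library are available. Lean on these libraries where they do the work, as an engineer would, in place of code of your own. Each camera call takes 0.05 s, during which the arm holds its last target. There are 200 camera calls.

## Working session

There is one attempt and no reset: what is moved stays moved. The work goes in short steps, Python scripts to look and compute and a tool call to move; the robot and the scene stay as the last step left them, time stands still between calls to the robot, and variables do not carry over. Pictures are saved under pics/ and viewed, at most 14 in all, crops included, and the job is handed in when it is done.

Besides the shell and the picture viewer there is one more tool, called as name([rows], argument=value, ...), one row to a line, values as JSON. drive_tool: Moves the arm, as the interface text tells. Its arguments: {"type":"object","properties":{"rows":{"type":"array","items":{"type":"array","items":{"type":"number"}}},"hand":{"type":"number"}},"required":["rows"]}

```bash
mkdir -p pics; cat > h.py <<'E'
import numpy as np, cv2
from cell import arm
def snap(n,f):
    p=arm.camera_params(n); im=arm.capture(n); cv2.imwrite('pics/'+f,im[:,:,::-1]); return im,p
def ray(p,u,v):
    d=np.linalg.inv(p['camera_matrix'])@[u,v,1]; d=np.array(p['rotation'])@[d[0],-d[1],-d[2]]
    return np.array(p['eye']),d
def plane(p,u,v,z):
    e,d=ray(p,u,v); return e+d*(z-e[2])/d[2]
def proj(p,X):
    c=np.array(p['rotation']).T@(np.array(X)-p['eye']); q=p['camera_matrix']@[c[0],-c[1],-c[2]]; return q[:2]/q[2]
E
python3 - <<'E'
from h import *
for n in('top','side'):
    im,p=snap(n,n+'0.png'); print(n,p)
print(arm.get_state(),arm.tcp_to_tips)
E
```

```text
top {'camera_matrix': array([[394.21272535,   0.        , 326.42782116],
       [  0.        , 394.21272535, 202.75081856],
       [  0.        ,   0.        ,   1.        ]]), 'eye': array([ 0.40650781, -0.00331288,  1.26859991]), 'rotation': array([ 0.70820758,  0.05174871, -0.05947389, -0.70158888])}
side {'camera_matrix': array([[476.47808402,   0.        , 315.8186517 ],
       [  0.        , 476.47808402, 204.12536639],
       [  0.        ,   0.        ,   1.        ]]), 'eye': array([ 0.4186897 , -1.41194083,  0.97783486]), 'rotation': array([ 0.86633765,  0.4946823 , -0.02886509, -0.06257245])}
{'time_s': 0.1, 'joint_positions': array([-1.37333197e+00,  3.81152383e-01,  1.29816595e+00, -1.83513402e-05,
        1.46359866e+00, -2.15305919e-01]), 'joint_velocities': array([ 4.57832299e-04, -3.19088356e-03, -2.16753302e-04, -3.22428534e-05,
        1.92363531e-04, -5.08475244e-04]), 'joint_efforts': array([ 5.04367403e-03, -4.49220085e+01, -2.31657529e+01, -1.09415453e-04,
        3.66282533e-03,  9.55194537e-06]), 'ee_pos': array([ 0.22057182, -0.50355912,  0.23876717]), 'tcp_rot': array([-6.62226127e-04,  9.78777660e-01,  2.04924020e-01, -3.21498012e-06]), 'ft_force': array([ 0.58825665,  0.73885992, -0.49585061]), 'moment': array([-0.00636439,  0.0140257 ,  0.05087482]), 'grasp_force': 0.0, 'grip_width': 0.08546877167536218} 0.008
```

View pics/top0.png

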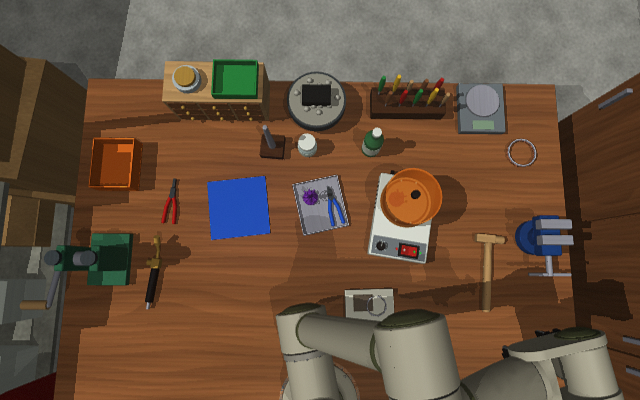

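View pics/side0.png

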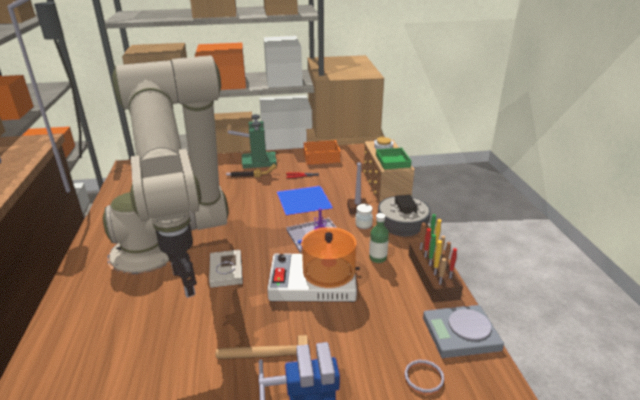

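Top: mat near (239,208), tree (311,196) in tray with cutters, hood knob (415,195), rocker (408,250), timer knob (381,246). Side: hood knob (329,237), rocker (280,275), tree (320,217).

```bash
python3 - <<'E'
s=open('h.py').read()
s=s.replace("p=arm.camera_params(n);","p=cam(n);").replace("def snap","from scipy.spatial.transform import Rotation as R\ndef cam(n):\n    p=dict(arm.camera_params(n)); r=np.array(p['rotation'])\n    p['rotation']=R.from_quat(r,scalar_first=True).as_matrix() if r.shape==(4,) else r; return p\ndef snap",1)
s+='''
def tri(p1,a,p2,b):
    e1,d1=ray(p1,*a); e2,d2=ray(p2,*b); t=np.linalg.lstsq(np.c_[d1,-d2],e2-e1,rcond=None)[0]
    A=e1+d1*t[0];B=e2+d2*t[1]; return (A+B)/2,np.linalg.norm(A-B)
def blobs(m,a0=8):
    n,l,st,c=cv2.connectedComponentsWithStats(m.astype(np.uint8)); return [(np.round(c[i],1).tolist(),st[i].tolist()) for i in range(1,n) if st[i][4]>=a0]
'''
open('h.py','w').write(s)
E
python3 - <<'E'
from h import *
np.set_printoptions(precision=4,suppress=True)
T=cv2.imread('pics/top0.png');S=cv2.imread('pics/side0.png');pt,ps=cam('top'),cam('side')
print(pt['rotation'],ps['rotation'])
def hsv(i):return cv2.cvtColor(i,cv2.COLOR_BGR2HSV)
def show(nm,I,lo,hi,box,a=8):
    m=cv2.inRange(hsv(I),lo,hi)>0; k=np.zeros_like(m);x0,y0,x1,y1=box;k[y0:y1,x0:x1]=1
    b=blobs(m&k,a); print(nm,b); return b,m&k
b,m=show('mat',T,(105,120,80),(125,255,255),(190,165,285,250),200)
c=cv2.findContours(m.astype(np.uint8),0,1)[0];r=cv2.minAreaRect(max(c,key=cv2.contourArea));print(r,plane(pt,*r[0],.003),[plane(pt,*q,.003)[:2] for q in cv2.boxPoints(r)])
b,m=show('treeT',T,(128,60,30),(165,255,255),(290,170,350,240))
show('treeS',S,(128,60,30),(165,255,255),(280,190,360,250))
show('rockT',T,(0,150,100),(6,255,255),(360,230,440,270))
show('rockS',S,(0,150,100),(6,255,255),(260,255,300,300))
show('knobT',T,(0,0,0),(179,255,45),(395,175,435,215))
show('knobS',S,(0,0,0),(179,255,60),(315,225,345,250))
show('timT',T,(0,0,0),(179,255,45),(368,235,395,258))
show('timS',S,(0,0,0),(179,255,60),(270,250,292,266))
for nm,u in(('hk',(415,195)),):print(nm,plane(pt,*u,.178))
print('rock',plane(pt,408,250,.057),'tim',plane(pt,381,245,.064))
vis=np.hstack([cv2.resize(T[165:270,285:445],None,fx=4,fy=4,interpolation=2)]);cv2.imwrite('pics/c0.png',vis)
E
```

```text
[[ 0.0085  0.9876 -0.1569]
 [-0.9999  0.0102  0.0102]
 [ 0.0116  0.1568  0.9876]] [[ 0.9905  0.0799 -0.1119]
 [-0.137   0.5027 -0.8535]
 [-0.0119  0.8607  0.5089]]
mat [([238.1, 207.4], [207, 176, 63, 64, 3399])]
((237.84835815429688, 207.3319854736328), (58.576629638671875, 59.21036911010742), 84.80557250976562) [0.5895 0.2702 0.003 ] [array([0.6759, 0.3788]), array([0.696, 0.187]), array([0.5048, 0.1637]), array([0.4859, 0.3512])]
treeT [([309.9, 196.8], [302, 189, 16, 16, 192])]
treeS [([320.0, 219.9], [314, 209, 14, 20, 119])]
rockT [([408.4, 250.2], [401, 245, 16, 11, 124])]
rockS [([279.0, 274.6], [274, 269, 11, 12, 96])]
knobT [([414.9, 194.2], [411, 191, 9, 8, 58])]
knobS [([328.4, 238.5], [327, 237, 4, 4, 11])]
timT [([380.2, 245.8], [376, 242, 9, 8, 46])]
timS []
hk [ 0.6044 -0.2639  0.178 ]
rock [ 0.4551 -0.2667  0.057 ] tim [ 0.4692 -0.1831  0.064 ]
```

View pics/c0.png

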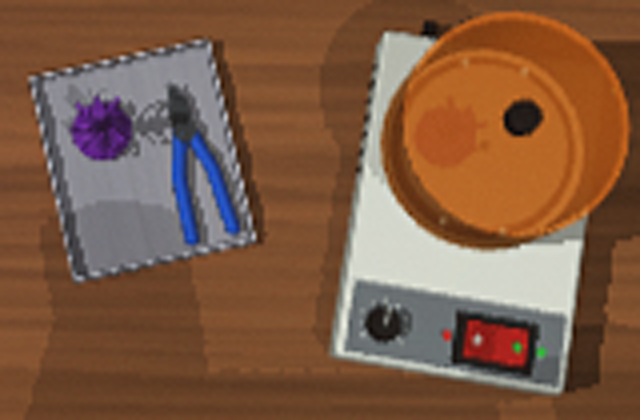

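Box yaw ≈ -0.166, turntable ≈ (0.607,-0.262), consistent with knob (0.605,-0.264); mat (0.590,0.270). First tree shows at crop (445,133). Moving near the rocker for a look.

drive_tool([
  [35,43,5,0,0,-0.9],
  [75,90,10,0,0,-1.9],
  [115,140,15,0,0,-3],
  [155,190,20,0,0,-4.2],
  [185,230,20,0,0,-5],
  [200,254,20,0,0,-5.5],
  [200,254,20,0,0,-5.5],
  [200,254,20,0,0,-5.5],
], hand=-1)

```text
time_s: 1.1
ee_pos: [0.4203, -0.2503, 0.2591]
tcp_rot: [-0.0, 0.997, -0.081, -0.0]
ft_force: [-0.7, -0.2, -0.5]
grip_width: -0.0001
grasp_force: 0.0
```

```bash
python3 - <<'E'
from h import *
np.set_printoptions(precision=4,suppress=True)
s=arm.get_state();im,p=snap('wrist','w1.png');print(s['ee_pos'],s['tcp_rot'],s['time_s'],p['eye'],p['rotation'],p['camera_matrix'])
pt=cam('top')
for z in(.08,.103,.13):print('treein',z,plane(pt,396.3,198.2,z))
for z in(.025,.048,.07):print('treenew',z,plane(pt,309.9,196.8,z))
print(plane(pt,373,135,.17),plane(pt,265,128,.2),plane(pt,307,143,.075),plane(pt,414.9,194.2,.178))
pr=cam('side');T=tri(pt,(309.9,196.8),pr,(320,219.9));print(T)
E
```

```text
[ 0.4203 -0.2503  0.2591] [-0.      0.9967 -0.0813 -0.0003] 1.1 [ 0.4989 -0.2624  0.3925] [[-0.162   0.9378  0.307 ]
 [-0.9868 -0.154  -0.0502]
 [ 0.0002 -0.3111  0.9504]] [[340.2596   0.     319.9752]
 [  0.     340.2596 201.6311]
 [  0.       0.       1.    ]]
treein 0.08 [ 0.6116 -0.2296  0.08  ]
treein 0.103 [ 0.6077 -0.2252  0.103 ]
treein 0.13 [ 0.603  -0.2201  0.13  ]
treenew 0.025 [0.6228 0.037  0.025 ]
treenew 0.048 [0.6188 0.0362 0.048 ]
treenew 0.07 [0.6149 0.0355 0.07  ]
[ 0.7817 -0.1482  0.17  ] [0.7882 0.161  0.2   ] [0.7854 0.047  0.075 ] [ 0.6067 -0.2637  0.178 ]
(array([0.6211, 0.0362, 0.046 ]), np.float64(0.004015418164255995))
```

View pics/w1.png

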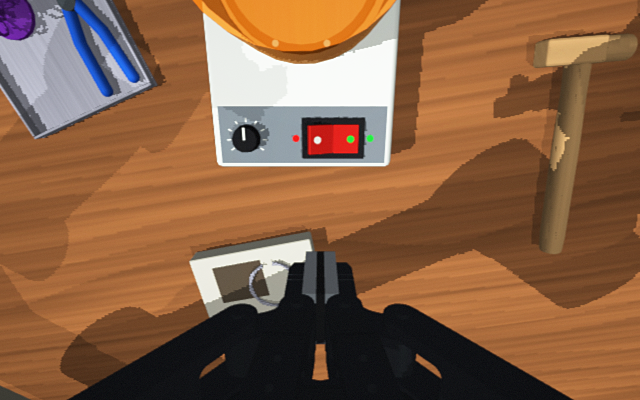

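Rocker red face spans (307-360, 124-154) with the white (off) dot at (318,140), timer knob (245,138). The camera sits 80 mm ahead of the tool, so I'll turn 90° to keep it off the hood.

```bash
python3 - <<'E'
from h import *
np.set_printoptions(precision=4,suppress=True)
im=cv2.imread('pics/w1.png');p=cam('wrist');h=cv2.cvtColor(im,cv2.COLOR_BGR2HSV)
m=(cv2.inRange(h,(0,150,90),(6,255,255))>0)|(cv2.inRange(h,(174,150,90),(179,255,255))>0);m[:110]=0;m[165:]=0
print(blobs(m,30));k=h[:,:,2]<50;k[:115]=0;k[160:]=0;k[:,270:]=0;k[:,:225]=0;print(blobs(k,50))
r=plane(p,*[b for b in blobs(m,300)][0][0],.058);t=plane(p,*max(blobs(k,50),key=lambda b:b[1][4])[0],.062)
d=(t-r)[:2];th=np.arctan2(-d[0],d[1]);Rm=np.array([[np.cos(th),-np.sin(th)],[np.sin(th),np.cos(th)]])
print(r,t,np.linalg.norm(d),th,'centre',r[:2]+Rm@[.15,.03],'off',r[:2]+Rm@[0,.018],'on',r[:2]+Rm@[0,-.018])
print(arm.get_state()['joint_positions'])
E
```

```text
[([332.5, 138.7], [307, 124, 52, 31, 1412]), ([295.5, 138.0], [293, 135, 6, 7, 38])]
[([246.4, 138.8], [232, 125, 28, 27, 529])]
[ 0.4525 -0.2676  0.058 ] [ 0.4664 -0.1856  0.062 ] 0.08313766176057917 -0.16889190730578219 centre [ 0.6054 -0.2632] off [ 0.4555 -0.2498] on [ 0.4494 -0.2853]
[-0.7801  0.2589  1.4211 -0.0002  1.4619  0.9543]
```

drive_tool([
  [5,0,-10,0,0,1.75],
  [10,0,-20,0,0,3.5],
  [15,1,-35,0,0,5.25],
  [20,2,-50,0,0,7],
  [25,3,-70,0,0,8.75],
  [30,4,-90,0,0,10.5],
  [35,4,-110,0,0,12.25],
  [37,4,-130,0,0,14],
])

```text
time_s: 2.15
ee_pos: [0.4573, -0.247, 0.1285]
tcp_rot: [-0.0, 0.794, 0.608, -0.0]
ft_force: [0.6, -0.3, -0.2]
grip_width: -0.0002
grasp_force: 0.0
```

drive_tool([
  [0,0,-20,0,0,1],
  [0,0,-38,0,0,1],
  [0,0,-46,0,0,1],
  [0,0,-54,0,0,1],
  [0,0,-60,0,0,1],
  [0,0,-64,0,0,1],
  [0,0,-65,0,0,1],
  [0,0,-65,0,0,1],
])

```text
time_s: 3.15
ee_pos: [0.4577, -0.2458, 0.0644]
tcp_rot: [0.0, 0.762, 0.647, -0.0]
ft_force: [0.0, 0.6, 0.7]
grip_width: 0.0004
grasp_force: 0.0
```

drive_tool([
  [0,0,40,0,0,0],
  [0,0,90,0,0,0],
  [0,0,140,0,0,0],
  [0,0,190,0,0,0],
  [0,0,190,0,0,0],
], hand=0.3)

```text
time_s: 3.78
ee_pos: [0.4586, -0.2465, 0.2582]
tcp_rot: [0.004, 0.762, 0.647, 0.001]
ft_force: [0.0, -0.6, -0.6]
grip_width: 0.055
grasp_force: 0.0
```

```bash
python3 - <<'E'
from h import *
im,p=snap('top','t2.png');w,_=snap('wrist','w2.png')
a=cv2.resize(im[225:275,355:445],(720,400),interpolation=cv2.INTER_CUBIC);cv2.imwrite('pics/c2.png',np.vstack([a,cv2.resize(w[:,:],(720,200))])[:,:,::-1][:600])
E
```

```text
(no output)
```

View pics/c2.png

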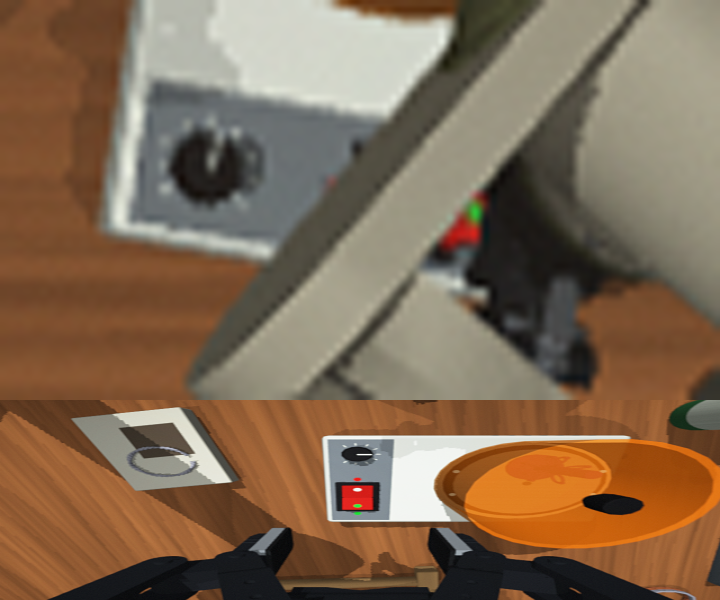

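The top view is occluded; the wrist view shows the rocker near (357,497) of the composite. A numeric comparison of the dot spacing and halves will tell.

```bash
python3 - <<'E'
from h import *
a=cv2.imread('pics/w1.png')[110:165,285:380];b=cv2.imread('pics/w2.png')[145:240,280:350]
b=cv2.rotate(b,cv2.ROTATE_90_COUNTERCLOCKWISE)
cv2.imwrite('pics/c3.png',np.vstack([cv2.resize(a,(600,280)),cv2.resize(b,(600,300))]))
for z,(off,on) in {'w1':0,'w2':0}.items() if 0 else []:pass
E
```

```text
(no output)
```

View pics/c3.png

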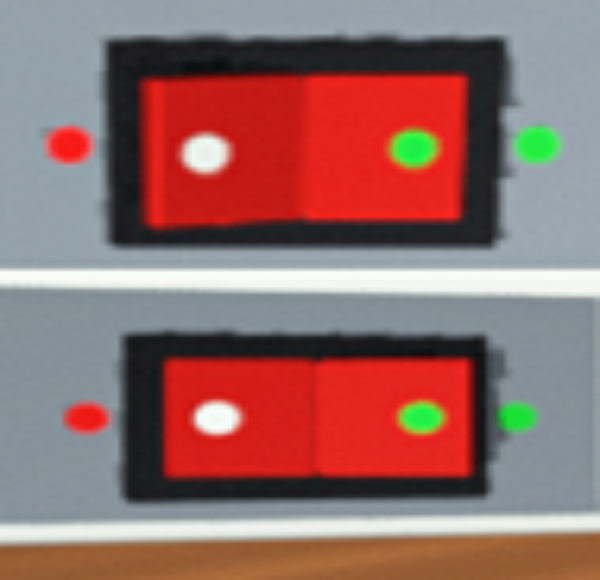

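```bash
python3 - <<'E'
from h import *
np.set_printoptions(precision=4,suppress=True)
c=cv2.imread('pics/c3.png')
for n,(x,y) in dict(w1L=(265,120),w1R=(340,120),w2L=(280,420),w2R=(350,420)).items():print(n,c[y-5:y+5,x-5:x+5].mean((0,1)))
im=cv2.imread('pics/w2.png');p=cam('wrist');h=cv2.cvtColor(im,cv2.COLOR_BGR2HSV)
k=h[:,:,2]<45;k[:165]=0;k[260:]=0;k[:,:490]=0;k[:,600:]=0;b=blobs(k,80);print(b,[plane(p,*q[0],.178) for q in b])
s=arm.get_state();print(s['ee_pos'],s['joint_positions'])
E
```

```text
w1L [ 20.88  25.73 195.48]
w1R [ 28.66  33.61 229.04]
w2L [ 24.8   30.05 212.45]
w2R [ 31.29  36.19 228.34]
[([544.3, 207.7], [518, 188, 54, 41, 1601])] [array([ 0.6029, -0.2617,  0.178 ])]
[ 0.4575 -0.2456  0.2542] [-0.721   0.3157  1.3535 -0.      1.4722 -0.5579]
```

Dot spacing along the LED line (0.304/0.775, against 0.344/0.761 expected if unflipped and about 0.29/0.77 if flipped) shows the rocker is off. Going for the hood knob at about (0.605,-0.263).

drive_tool([
  [50,-6,0,0,0,0],
  [100,-12,0,0,0,0],
  [140,-17,0,0,0,0],
  [147,-17,-20,0,0,0],
  [147,-17,-50,0,0,0],
  [147,-17,-72,0,0,0],
  [147,-17,-81,0,0,0],
  [147,-17,-81,0,0,0],
])

```text
time_s: 4.88
ee_pos: [0.6044, -0.2627, 0.1724]
tcp_rot: [-0.001, 0.762, 0.647, -0.0]
ft_force: [0.3, 0.2, -0.0]
grip_width: 0.0552
grasp_force: 0.0
```

drive_tool([
  [0,0,0,0,0,0],
  [0,0,0,0,0,0],
  [0,0,0,0,0,0],
  [0,0,0,0,0,0],
  [0,0,0,0,0,0],
  [0,0,0,0,0,0],
], hand=-1)

```text
time_s: 5.62
ee_pos: [0.605, -0.263, 0.1743]
tcp_rot: [0.001, 0.762, 0.647, 0.0]
ft_force: [1.2, -0.2, 5.3]
grip_width: 0.0218
grasp_force: 59.1
```

drive_tool([
  [0,0,3,0,0,0],
  [0,0,8,0,0,0],
  [0,0,15,0,0,0],
  [0,0,22,0,0,0],
  [0,0,30,0,0,0],
  [0,0,30,0,0,0],
])

```text
time_s: 6.38
ee_pos: [0.6049, -0.2629, 0.2042]
tcp_rot: [0.001, 0.762, 0.647, 0.0]
ft_force: [-0.1, -0.1, -3.3]
grip_width: 0.0217
grasp_force: 58.9
```

drive_tool([
  [0,0,20,0,0,0],
  [0,0,50,0,0,0],
  [0,0,85,0,0,0],
  [0,10,115,0,0,0],
  [0,35,128,0,0,0],
  [-2,75,128,0,0,0],
  [-4,120,128,0,0,0],
  [-6,165,128,0,0,0],
])

```text
time_s: 7.38
ee_pos: [0.598, -0.095, 0.3304]
tcp_rot: [-0.001, 0.762, 0.647, -0.0]
ft_force: [0.7, 0.4, -4.1]
grip_width: 0.022
grasp_force: 59.2
```

drive_tool([
  [-1,45,0,0,0,0],
  [-2,90,0,0,0,0],
  [-3,135,0,0,0,0],
  [-4,180,0,0,0,0],
  [-5,225,0,0,0,0],
  [-6,270,0,0,0,0],
  [-7,310,0,0,0,0],
  [-8,340,0,0,0,0],
])

```text
time_s: 8.38
ee_pos: [0.5892, 0.245, 0.3303]
tcp_rot: [-0.001, 0.762, 0.648, -0.001]
ft_force: [-0.3, 1.2, -4.9]
grip_width: 0.0221
grasp_force: 59.2
```

drive_tool([
  [-1,18,0,0,0,0],
  [-1,28,-20,0,0,0],
  [-1,28,-60,0,0,0],
  [-1,28,-105,0,0,0],
  [-1,28,-140,0,0,0],
  [-1,28,-165,0,0,0],
  [-1,28,-180,0,0,0],
  [-1,28,-180,0,0,0],
])

```text
time_s: 9.38
ee_pos: [0.5892, 0.2701, 0.1506]
tcp_rot: [-0.0, 0.762, 0.647, -0.001]
ft_force: [-0.9, 0.0, -3.2]
grip_width: 0.0225
grasp_force: 59.2
```

drive_tool([
  [0,0,-8,0,0,0],
  [0,0,-14,0,0,0],
  [0,0,-18,0,0,0],
  [0,0,-21,0,0,0],
  [0,0,-23,0,0,0],
  [0,0,-24,0,0,0],
  [0,0,-24,0,0,0],
])

```text
time_s: 10.25
ee_pos: [0.5897, 0.2702, 0.1274]
tcp_rot: [0.0, 0.762, 0.647, 0.0]
ft_force: [-0.4, 0.1, -3.6]
grip_width: 0.0218
grasp_force: 59.4
```

drive_tool([
  [0,0,-0.7,0,0,0],
  [0,0,-1.4,0,0,0],
  [0,0,-2.1,0,0,0],
  [0,0,-2.1,0,0,0],
])

```text
time_s: 10.75
ee_pos: [0.5898, 0.2703, 0.1273]
tcp_rot: [0.0, 0.762, 0.647, 0.001]
ft_force: [-5.8, -1.5, 10.3]
grip_width: 0.0217
grasp_force: 60.7
```

drive_tool([
  [0,0,1,0,0,0],
  [0,0,1,0,0,0],
  [0,0,1,0,0,0],
  [0,0,40,0,0,0],
  [0,0,90,0,0,0],
  [0,0,125,0,0,0],
  [5,-40,125,0,0,0],
  [12,-90,125,0,0,0],
], hand=0.3)

```text
time_s: 11.75
ee_pos: [0.6016, 0.1799, 0.2504]
tcp_rot: [0.0, 0.762, 0.648, 0.0]
ft_force: [0.7, -0.6, -0.8]
grip_width: 0.0556
grasp_force: 0.0
```

drive_tool([
  [5,-50,0,0,0,0],
  [10,-100,0,0,0,0],
  [18,-144,0,0,0,0],
  [18,-144,0,0,0,0],
  [18,-144,0,0,0,0],
])

```text
time_s: 12.38
ee_pos: [0.6196, 0.0367, 0.2501]
tcp_rot: [-0.0, 0.762, 0.647, 0.0]
ft_force: [0.3, -0.7, 0.1]
grip_width: 0.0554
grasp_force: 0.0
```

```bash
python3 - <<'E'
from h import *
np.set_printoptions(precision=4,suppress=True)
s=arm.get_state();w,p=snap('wrist','w4.png');t,pt=snap('top','t4.png');sd,ps=snap('side','s4.png');print(s['ee_pos'],p['eye'])
for n,I in(('w',w),('t',t),('s',sd)):
    h=cv2.cvtColor(I,cv2.COLOR_RGB2HSV);m=cv2.inRange(h,(128,60,30),(165,255,255));print(n,blobs(m>0,40))
a=np.hstack([cv2.resize(w,(400,250)),cv2.resize(t[150:275,240:440],(400,250))])
cv2.imwrite('pics/c4.png',np.vstack([a,np.hstack([cv2.resize(sd[170:310,240:400],(400,350)),np.zeros((350,400,3),np.uint8)])])[:,:,::-1])
E
```

```text
[0.6196 0.0367 0.2501] [0.6323 0.1163 0.3836]
w [([323.1, 165.8], [301, 143, 45, 51, 1602]), ([346.1, 373.7], [336, 371, 23, 7, 63])]
t [([312.5, 195.6], [307, 189, 11, 12, 87]), ([396.4, 198.3], [388, 189, 19, 18, 205])]
s [([319.7, 222.2], [314, 206, 12, 27, 197]), ([328.5, 255.4], [322, 238, 14, 29, 214])]
```

View pics/c4.png

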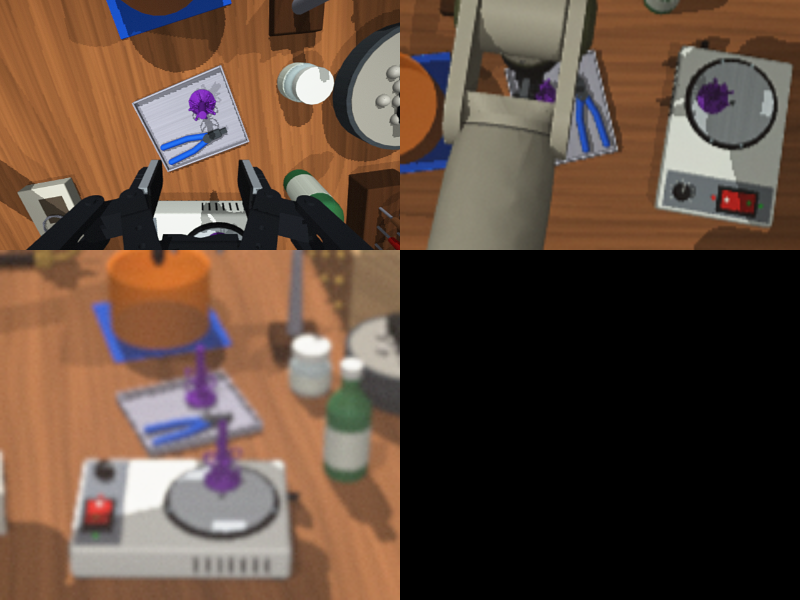

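Hood stands upright on the mat; rocker off; first tree at the left of the turntable (top px 396,198). Refining positions of the new tree, first tree and turntable.

```bash
python3 - <<'E'
from h import *
np.set_printoptions(precision=4,suppress=True)
pw,pt,ps=cam('wrist'),cam('top'),cam('side')
print('new w/s',tri(pw,(323.1,165.8),ps,(319.7,220)),'w/t',tri(pw,(323.1,165.8),pt,(309.9,196.8)))
for z in(.02,.03,.046):print(plane(pw,323.1,165.8,z),plane(pt,309.9,196.8,z))
print('in t/s',tri(pt,(396.4,198.3),ps,(328.5,255.4)))
S=cv2.cvtColor(cv2.imread('pics/s4.png'),cv2.COLOR_BGR2HSV);m=cv2.inRange(S,(128,60,30),(165,255,255))
for x0,y0,y1,zt,zb in((300,200,236,.093,.003),(312,237,290,.148,.058)):
    k=m[y0:y1,x0:x0+36];r=np.where(k.any(1))[0]
    top=k[r[0]:r[0]+4];u=x0+np.where(top)[1].mean();print('side top',u,y0+r[0],plane(ps,u,y0+r[0]+.5,zt))
T=cv2.imread('pics/t4.png');h=cv2.cvtColor(T,cv2.COLOR_BGR2HSV)
k=(h[:,:,2]<60);k[:150]=0;k[232:]=0;k[:,:378]=0;k[:,432:]=0
b=blobs(k,100);print(b)
pts=np.argwhere(k)[:,::-1].astype(float);P=np.array([plane(pt,*q,.055)[:2] for q in pts])
c=np.array([.605,-.263])
for _ in range(6):
    d=np.linalg.norm(P-c,axis=1);Q=P[(d>.06)&(d<.082)];A=np.c_[2*Q,np.ones(len(Q))];s=np.linalg.lstsq(A,(Q**2).sum(1),rcond=None)[0];c=s[:2]
print('table',c,np.sqrt(s[2]+c@c),len(Q))
E
```

```text
new w/s (array([0.6233, 0.044 , 0.041 ]), np.float64(0.0004585855763562968)) w/t (array([0.6237, 0.0379, 0.0155]), np.float64(0.001905565224799157))
[0.623  0.0394 0.02  ] [0.6236 0.0371 0.02  ]
[0.6233 0.0416 0.03  ] [0.6219 0.0368 0.03  ]
[0.6237 0.045  0.046 ] [0.6191 0.0363 0.046 ]
in t/s (array([ 0.6111, -0.2293,  0.0833]), np.float64(0.0006881422594192863))
side top 324.0 200 [0.6468 0.0934 0.093 ]
side top 328.5 238 [ 0.6112 -0.2302  0.148 ]
[([391.3, 204.8], [382, 180, 28, 45, 161])]
table [ 0.6066 -0.2625] 0.06868746335231019 267
```

drive_tool([
  [3,3,-40,0,0,0],
  [3,3,-85,0,0,0],
  [3,3,-125,0,0,0],
  [3,3,-155,0,0,0],
  [3,3,-175,0,0,0],
  [3,3,-186,0,0,0],
  [3,3,-188,0,0,0],
  [3,3,-188,0,0,0],
])

```text
time_s: 13.52
ee_pos: [0.623, 0.0394, 0.063]
tcp_rot: [0.0, 0.762, 0.647, 0.0]
ft_force: [-0.1, -0.3, -0.5]
grip_width: 0.0556
grasp_force: 0.0
```

drive_tool([
  [0,0,0,0,0,0],
  [0,0,0,0,0,0],
  [0,0,0,0,0,0],
  [0,0,0,0,0,0],
  [0,0,0,0,0,0],
  [0,0,0,0,0,0],
], hand=-1)

```text
time_s: 14.28
ee_pos: [0.6228, 0.0392, 0.0626]
tcp_rot: [0.0, 0.762, 0.647, 0.0]
ft_force: [-0.7, -1.2, 5.0]
grip_width: 0.0109
grasp_force: 58.4
```

drive_tool([
  [0,0,5,0,0,0],
  [0,0,20,0,0,0],
  [0,0,50,0,0,0],
  [0,0,90,0,0,0],
  [0,0,135,0,0,0],
  [0,0,175,0,0,0],
  [0,-10,195,0,0,0],
  [-2,-40,200,0,0,0],
])

```text
time_s: 15.28
ee_pos: [0.6208, -0.0002, 0.2649]
tcp_rot: [0.001, 0.762, 0.648, 0.001]
ft_force: [0.2, 0.1, -1.4]
grip_width: 0.0107
grasp_force: 58.4
```

drive_tool([
  [-2,-45,0,0,0,0],
  [-5,-90,0,0,0,0],
  [-8,-135,0,0,0,0],
  [-12,-180,0,0,0,0],
  [-16,-225,0,0,0,0],
  [-19,-270,0,0,0,0],
  [-20,-294,0,0,0,0],
  [-20,-294,0,0,0,0],
])

```text
time_s: 16.27
ee_pos: [0.6004, -0.2958, 0.2622]
tcp_rot: [-0.0, 0.763, 0.646, 0.0]
ft_force: [-0.7, 0.8, -0.6]
grip_width: 0.0107
grasp_force: 58.4
```

```bash
python3 - <<'E'
from h import *
np.set_printoptions(precision=4,suppress=True)
s=arm.get_state();w,p=snap('wrist','w5.png');t,pt=snap('top','t5.png');sd,ps=snap('side','s5.png');print(s['ee_pos'],s['grip_width'])
for n,I in(('w',w),('t',t),('s',sd)):
    h=cv2.cvtColor(I,cv2.COLOR_RGB2HSV);m=cv2.inRange(h,(128,60,30),(165,255,255));print(n,blobs(m>0,40))
cv2.imwrite('pics/c5.png',np.hstack([cv2.resize(w,(480,300)),cv2.resize(sd[160:300,270:410],(300,300))])[:,:,::-1])
E
```

```text
[ 0.6004 -0.2958  0.2622] 0.010714428968658525
w [([320.5, 106.1], [293, 79, 56, 58, 2179]), ([319.1, 251.5], [275, 194, 90, 145, 6416])]
t [([396.3, 198.3], [388, 189, 19, 18, 204])]
s [([328.4, 240.0], [320, 208, 17, 59, 502])]
```

View pics/c5.png

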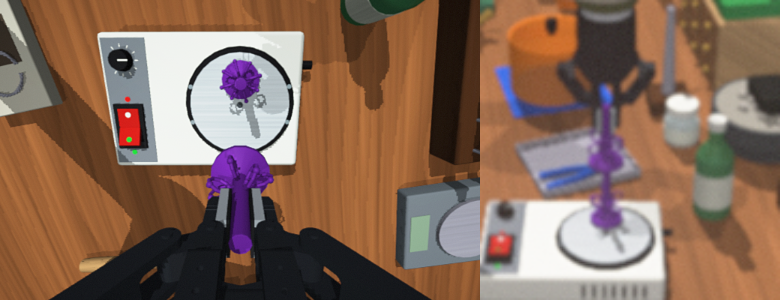

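drive_tool([
  [0,0,-30,0,0,0],
  [0,0,-65,0,0,0],
  [0,0,-95,0,0,0],
  [0,0,-118,0,0,0],
  [0,0,-130,0,0,0],
  [0,0,-137,0,0,0],
  [0,0,-141,0,0,0],
  [0,0,-143,0,0,0],
])

```text
time_s: 17.42
ee_pos: [0.6009, -0.2948, 0.1197]
tcp_rot: [0.0, 0.762, 0.647, 0.0]
ft_force: [-0.3, -1.0, -0.3]
grip_width: 0.0104
grasp_force: 58.5
```

drive_tool([
  [0,0,-0.5,0,0,0],
  [0,0,-1,0,0,0],
  [0,0,-1.5,0,0,0],
  [0,0,-2,0,0,0],
  [0,0,-2,0,0,0],
])

```text
time_s: 18.05
ee_pos: [0.6007, -0.2948, 0.1176]
tcp_rot: [0.0, 0.762, 0.647, 0.0]
ft_force: [-1.0, 0.7, 2.8]
grip_width: 0.0104
grasp_force: 58.7
```

drive_tool([
  [0,0,0,0,0,0],
  [0,0,0,0,0,0],
  [0,0,0,0,0,0],
  [0,0,25,0,0,0],
  [0,0,60,0,0,0],
  [0,0,100,0,0,0],
  [0,0,140,0,0,0],
  [0,0,145,0,0,0],
], hand=0.3)

```text
time_s: 19.05
ee_pos: [0.6012, -0.2951, 0.2655]
tcp_rot: [0.003, 0.762, 0.647, 0.001]
ft_force: [1.1, 0.3, -0.0]
grip_width: 0.0555
grasp_force: 0.0
```

drive_tool([
  [0,45,0,0,0,0],
  [0,95,0,0,0,0],
  [-2,150,0,0,0,0],
  [-3,205,0,0,0,0],
  [-5,260,0,0,0,0],
  [-6,315,0,0,0,0],
  [-8,370,0,0,0,0],
  [-9,425,0,0,0,0],
])

```text
time_s: 20.05
ee_pos: [0.5911, 0.132, 0.2612]
tcp_rot: [-0.001, 0.762, 0.647, -0.001]
ft_force: [0.9, -0.8, 0.8]
grip_width: 0.0555
grasp_force: 0.0
```

drive_tool([
  [-1,50,0,0,0,0],
  [-2,100,0,0,0,0],
  [-2,140,0,0,0,0],
  [-2,140,0,0,0,0],
  [-2,140,0,0,0,0],
])

```text
time_s: 20.68
ee_pos: [0.5895, 0.2697, 0.2613]
tcp_rot: [-0.0, 0.762, 0.647, -0.001]
ft_force: [-0.1, 0.2, 0.4]
grip_width: 0.0554
grasp_force: 0.0
```

```bash
python3 - <<'E'
from h import *
np.set_printoptions(precision=4,suppress=True)
s=arm.get_state();w,p=snap('wrist','w6.png');t,pt=snap('top','t6.png');sd,ps=snap('side','s6.png');print(s['ee_pos'],s['grip_width'],s['time_s'])
B=[]
for n,I in(('t',t),('s',sd)):
    h=cv2.cvtColor(I,cv2.COLOR_RGB2HSV);m=cv2.inRange(h,(128,60,30),(165,255,255));b=blobs(m>0,40);B.append(b);print(n,b)
k=cv2.cvtColor(w,cv2.COLOR_RGB2HSV)[:,:,2]<45;k[:,:200]=0;k[:,440:]=0;print('knob w',[(q,plane(p,*q[0],.131)) for q in blobs(k,300)][:6])
c=np.array([.606,-.263])
print([plane(pt,*b[0],.083)[:2]-c for b in B[0]])
cv2.imwrite('pics/c6.png',np.vstack([np.hstack([cv2.resize(t[150:275,240:440],(400,250)),cv2.resize(w,(400,250))]),np.hstack([cv2.resize(sd[170:310,240:400],(400,350)),np.zeros((350,400,3),np.uint8)])])[:,:,::-1])
E
```

```text
[0.5895 0.2697 0.2613] 0.05542310474732169 20.675
t [([396.3, 198.3], [388, 189, 19, 18, 204]), ([417.7, 201.9], [409, 194, 18, 17, 213])]
s [([328.2, 262.0], [321, 237, 15, 44, 413])]
knob w [(([320.6, 195.1], [307, 179, 28, 33, 729]), array([0.5896, 0.2693, 0.131 ])), (([320.8, 350.3], [200, 256, 240, 144, 14677]), array([0.5647, 0.1167, 0.131 ]))]
[array([0.0048, 0.034 ]), array([-0.0057, -0.0313])]
```

View pics/c6.png

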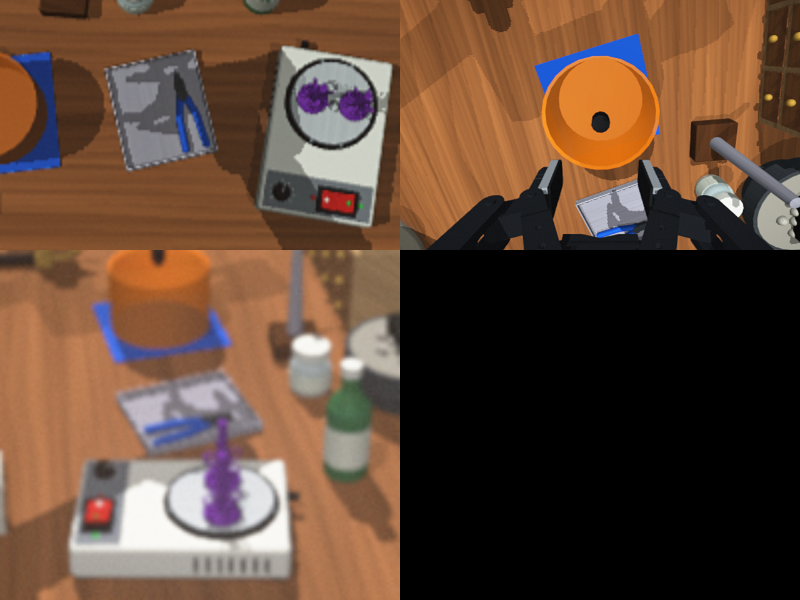

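Both trees stand upright on the turntable (top 396,198 and 418,202; offsets +34 and -31 mm); the hood is on the mat with its knob under the tool. Fetching the hood.

drive_tool([
  [0,0,-30,0,0,0],
  [0,0,-70,0,0,0],
  [0,0,-100,0,0,0],
  [0,0,-120,0,0,0],
  [0,0,-130,0,0,0],
  [0,0,-134,0,0,0],
  [0,0,-134,0,0,0],
])

```text
time_s: 21.7
ee_pos: [0.5899, 0.2701, 0.1288]
tcp_rot: [0.0, 0.762, 0.647, 0.0]
ft_force: [0.0, -0.3, -0.0]
grip_width: 0.0557
grasp_force: 0.0
```

drive_tool([
  [0,0,0,0,0,0],
  [0,0,0,0,0,0],
  [0,0,0,0,0,0],
  [0,0,0,0,0,0],
  [0,0,0,0,0,0],
], hand=-1)

```text
time_s: 22.32
ee_pos: [0.59, 0.2703, 0.1291]
tcp_rot: [0.0, 0.762, 0.647, 0.001]
ft_force: [-1.4, -1.0, 6.2]
grip_width: 0.022
grasp_force: 58.8
```

drive_tool([
  [0,0,4,0,0,0],
  [0,0,15,0,0,0],
  [0,0,40,0,0,0],
  [0,0,80,0,0,0],
  [0,0,125,0,0,0],
  [0,0,170,0,0,0],
  [0,0,200,0,0,0],
  [0,0,210,0,0,0],
])

```text
time_s: 23.32
ee_pos: [0.5897, 0.2703, 0.3402]
tcp_rot: [0.001, 0.762, 0.647, 0.001]
ft_force: [0.8, 0.4, -4.2]
grip_width: 0.0216
grasp_force: 59.4
```

drive_tool([
  [1,-20,0,0,0,0],
  [2,-60,0,0,0,0],
  [3,-105,0,0,0,0],
  [5,-150,0,0,0,0],
  [6,-195,0,0,0,0],
  [7,-240,0,0,0,0],
  [9,-285,0,0,0,0],
  [10,-330,0,0,0,0],
])

```text
time_s: 24.32
ee_pos: [0.5988, -0.0621, 0.3365]
tcp_rot: [-0.001, 0.763, 0.647, -0.001]
ft_force: [-0.2, -0.4, -3.9]
grip_width: 0.0217
grasp_force: 59.2
```

drive_tool([
  [1,-45,0,0,0,0],
  [2,-90,0,0,0,0],
  [4,-135,0,0,0,0],
  [5,-175,0,0,0,0],
  [6,-195,0,0,0,0],
  [6,-203,0,0,0,0],
  [6,-203,0,0,0,0],
  [6,-203,0,0,0,0],
])

```text
time_s: 25.32
ee_pos: [0.6058, -0.2616, 0.3385]
tcp_rot: [0.0, 0.762, 0.648, 0.0]
ft_force: [0.1, 0.6, -2.9]
grip_width: 0.0221
grasp_force: 59.2
```

```bash
python3 - <<'E'
from h import *
np.set_printoptions(precision=4,suppress=True)
s=arm.get_state();print(s['ee_pos'],s['tcp_rot'],s['time_s'])
sd,ps=snap('side','s7.png');w,_=snap('wrist','w7.png')
h=cv2.cvtColor(sd,cv2.COLOR_RGB2HSV);m=cv2.inRange(h,(5,150,110),(20,255,255));m[:120]=0;m[300:]=0
b=max(blobs(m>0,200),key=lambda b:b[1][4] if 280<b[0][0]<380 else 0);print(b)
cv2.imwrite('pics/c7.png',np.hstack([cv2.resize(sd[120:310,240:420],(380,400)),cv2.resize(w,(400,400))])[:,:,::-1])
E
```

```text
[ 0.6058 -0.2616  0.3385] [0.     0.7619 0.6477 0.0001] 25.325
([329.2, 210.7], [300, 181, 57, 61, 2716])
```

View pics/c7.png

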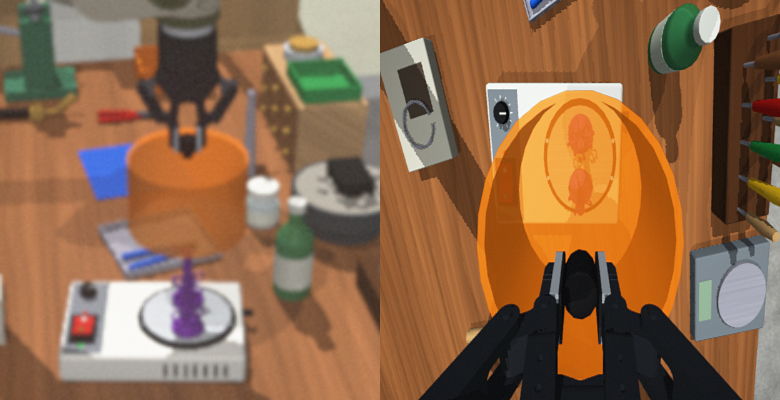

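Hood is held upright over the table, both trees standing below it. Lowering.

drive_tool([
  [0,0,-20,0,0,0],
  [0,0,-50,0,0,0],
  [0,0,-80,0,0,0],
  [0,0,-105,0,0,0],
  [0,0,-125,0,0,0],
  [0,0,-138,0,0,0],
  [0,0,-146,0,0,0],
  [0,0,-150,0,0,0],
])

```text
time_s: 26.42
ee_pos: [0.6058, -0.2627, 0.1883]
tcp_rot: [0.0, 0.762, 0.647, 0.0]
ft_force: [0.7, -0.2, -3.2]
grip_width: 0.0221
grasp_force: 59.3
```

drive_tool([
  [0,0,-3,0,0,0],
  [0,0,-6,0,0,0],
  [0,0,-8,0,0,0],
  [0,0,-9,0,0,0],
  [0,0,-10,0,0,0],
  [0,0,-10,0,0,0],
])

```text
time_s: 27.18
ee_pos: [0.6056, -0.2628, 0.1782]
tcp_rot: [-0.0, 0.762, 0.647, -0.0]
ft_force: [-0.4, -0.9, -3.1]
grip_width: 0.0217
grasp_force: 59.3
```

No contact 4 mm below the ledge's top level, so the rim has gone over the ledge. A last small descent.

drive_tool([
  [0,0,-0.7,0,0,0],
  [0,0,-1.4,0,0,0],
  [0,0,-2.1,0,0,0],
  [0,0,-2.6,0,0,0],
  [0,0,-2.6,0,0,0],
])

```text
time_s: 27.8
ee_pos: [0.6056, -0.2628, 0.1762]
tcp_rot: [0.0, 0.762, 0.647, -0.0]
ft_force: [-2.6, 0.9, 2.0]
grip_width: 0.0221
grasp_force: 59.8
```

drive_tool([
  [0,0,0.5,0,0,0],
  [0,0,0.5,0,0,0],
  [0,0,0.5,0,0,0],
  [0,0,30,0,0,0],
  [0,0,60,0,0,0],
  [-20,-3,80,0,0,0],
  [-70,-10,80,0,0,0],
  [-120,-19,80,0,0,0],
], hand=0.3)

```text
time_s: 28.8
ee_pos: [0.4844, -0.2818, 0.2557]
tcp_rot: [0.0, 0.762, 0.647, -0.0]
ft_force: [-0.2, -1.6, 0.1]
grip_width: 0.0555
grasp_force: 0.0
```

drive_tool([
  [-20,-4,0,0,0,0],
  [-36,-6,0,0,0,0],
  [-36,-6,0,0,0,0],
  [-36,-6,0,0,0,0],
  [-36,-6,0,0,0,0],
], hand=-1)

```text
time_s: 29.42
ee_pos: [0.4503, -0.2876, 0.2554]
tcp_rot: [-0.0, 0.762, 0.647, 0.0]
ft_force: [0.6, -0.4, 1.0]
grip_width: 0.0002
grasp_force: 0.0
```

```bash
python3 - <<'E'
from h import *
np.set_printoptions(precision=4,suppress=True)
s=arm.get_state();print(s['ee_pos'],s['time_s'])
w,p=snap('wrist','w8.png');sd,ps=snap('side','s8.png');t,pt=snap('top','t8.png')
h=cv2.cvtColor(w,cv2.COLOR_RGB2HSV)
k=h[:,:,2]<45;k[:150]=0;k[270:]=0;k[:,:470]=0;k[:,610:]=0
print('knob',[(q,plane(p,*q[0],.178)) for q in blobs(k,100)])
m=(cv2.inRange(h,(0,170,120),(3,255,255))>0)|(cv2.inRange(h,(174,170,120),(179,255,255))>0);m[:,:250]=0;m[:,400:]=0;m[:130]=0;m[280:]=0
print('rock',[(q,plane(p,*q[0],.058)) for q in blobs(m,100)])
k=cv2.cvtColor(t,cv2.COLOR_RGB2HSV)[:,:,2]<45;k[:180]=0;k[210:]=0;k[:,:400]=0;k[:,430:]=0
print('knob top',[(q,plane(pt,*q[0],.178)) for q in blobs(k,20)])
cv2.imwrite('pics/c8.png',np.hstack([cv2.resize(sd[190:310,250:380],(380,400)),cv2.resize(w,(400,400))])[:,:,::-1])
E
```

```text
[ 0.4503 -0.2876  0.2554] 29.425
knob [(([562.3, 155.8], [534, 150, 55, 16, 626]), array([ 0.6061, -0.2709,  0.178 ]))]
rock [(([319.0, 154.5], [305, 130, 29, 50, 1324]), array([ 0.4525, -0.2669,  0.058 ]))]
knob top [(([415.0, 194.3], [411, 191, 9, 8, 59]), array([ 0.6064, -0.264 ,  0.178 ]))]
```

View pics/c8.png

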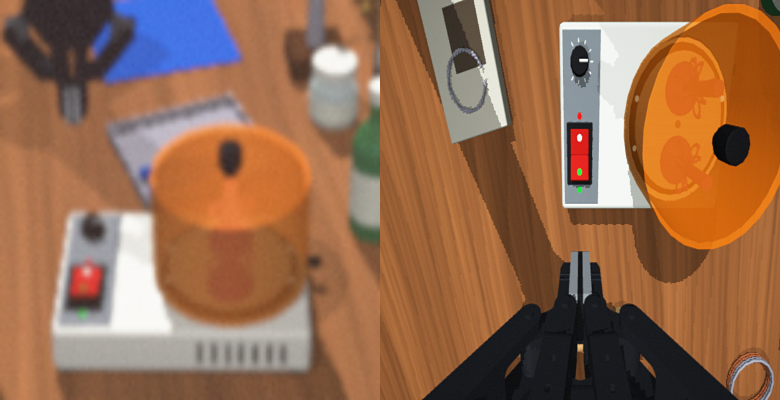

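Hood seated (knob at the same top-view pixel as at the start), trees upright inside. Pressing the on end.

drive_tool([
  [0,0,-50,0,0,0],
  [0,0,-100,0,0,0],
  [0,0,-145,0,0,0],
  [0,0,-170,0,0,0],
  [0,0,-178,0,0,0],
  [0,0,-185,0,0,0],
  [0,0,-190,0,0,0],
  [0,0,-191,0,0,0],
])

```text
time_s: 30.58
ee_pos: [0.4497, -0.2877, 0.0648]
tcp_rot: [0.0, 0.762, 0.647, 0.0]
ft_force: [-0.4, 0.6, 0.2]
grip_width: 0.0002
grasp_force: 0.0
```

drive_tool([
  [0,0,-0.5,0,0,0],
  [0,0,-0.5,0,0,0],
])

```text
time_s: 30.82
ee_pos: [0.4497, -0.2878, 0.0644]
tcp_rot: [0.0, 0.762, 0.647, 0.0]
ft_force: [0.4, -0.1, 0.2]
grip_width: 0.0
grasp_force: 0.0
```

drive_tool([
  [0,0,40,0,0,0],
  [0,0,90,0,0,0],
  [0,0,140,0,0,0],
  [0,0,191,0,0,0],
  [0,0,191,0,0,0],
  [0,0,191,0,0,0],
])

```text
time_s: 31.58
ee_pos: [0.4494, -0.2875, 0.2545]
tcp_rot: [-0.0, 0.762, 0.647, -0.0]
ft_force: [-0.6, -0.1, -0.8]
grip_width: 0.0002
grasp_force: 0.0
```

```bash
python3 - <<'E'
from h import *
w,p=snap('wrist','w9.png');t,_=snap('top','t9.png')
k=cv2.cvtColor(t,cv2.COLOR_RGB2HSV)[:,:,2]<45;k[:180]=0;k[210:]=0;k[:,:400]=0;k[:,430:]=0;print(blobs(k,20))
a=cv2.imread('pics/w8.png')[100:210,270:370];b=cv2.imread('pics/w9.png')[100:210,270:370]
cv2.imwrite('pics/c9.png',np.hstack([cv2.resize(x,(400,440)) for x in(a,b)]))
E
```

```text
[([415.0, 194.3], [411, 191, 9, 8, 59])]
```

View pics/c9.png

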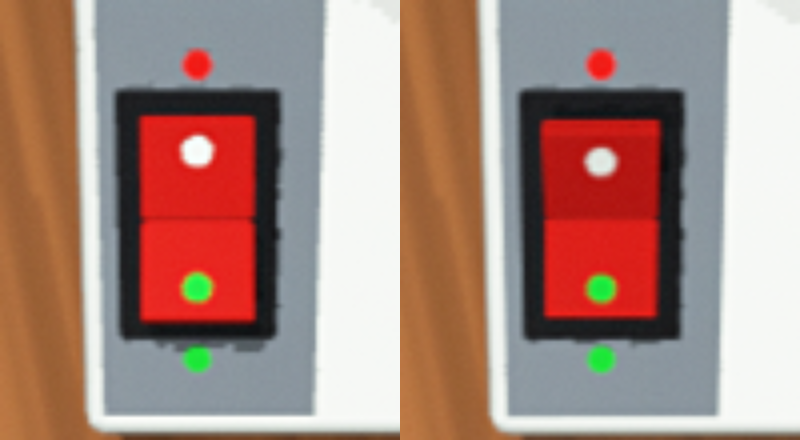

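The rocker clearly changed (the off half at (600,170) is now raised and dark), so the mains is on; the hood has not moved.

```bash
python3 -c "
from cell import arm
print(arm.hand_in())"
```

```text
the job is handed in; nothing more can be done
None
```

The job is handed in, though the interface gave no verdict: by the camera images the second tree stands on the turntable beside the first, the hood is back on its seat, the mains was off throughout and is on again, at about 32 s of the 72 s allowed.

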